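# Open the tight nut jar in the jar block and hold its lid over it

## Robot

A 6-joint arm with a two-finger parallel gripper is mounted at the origin on a cart in front of the work surface, level with it; the furniture and walls round the work are solid. World frame = base frame: x ahead of the robot, y to its left, z up, the work surface at z = 0. Lengths are in m, angles in rad, forces in N, time in s.
With the tool pointing down it reaches from about 0.35 to 0.975 m from the base axis. Payload 4.9 kg.
Tool frame: the origin (TCP) lies at the very end of the fingers, on their centre line; the grasp point (between the pads) lies 19 mm behind it; z points along the fingers, y is the direction in which the jaws open and shut (so a half turn about z gives the same grasp; the last joint's range is limited). The gripper opens to 85 mm and grips with 20 to 120 N. Pads are 22 mm wide; open, the fingers measure 114 mm over their backs; the gripper's body (76 mm by 85 mm) begins 54 mm behind the grasp point. The pads swing forward as they close: fully open they stand 13 mm farther back than shut.
Start: joints at [1.191, 0.053, 1.613, -0, 1.476, -0.119], TCP at [0.161, 0.604, 0.231] pointing down, gripper open.
Joint ranges: [-3.01, 3.01], [-1.01, 2.22], [0.06, 2.58], [-1.02, 4.17], [0.09, 2.62], [-3.14, 3.14]. Speed limits (rad/s): [2.57, 2.57, 3.14, 3.14, 3.14, 3.14].

## Interface

Orientations are given as a rotation vector (axis times angle).
In Python, from station import ctrl gives the robot as it stands.
- The arm moves only by the tool apply_moves, never from a script. Its argument "deltas" is a list of rows, each a list of 5 numbers: the shift along the tool's x, y, z in m, then the turn about the tool's z in rad, then the gripper's target within -1 to 1 (fully open at 1, half-way at 0, shut at -1). A call has exactly 8 rows; each row shifts and turns the pose as measured when the row begins, along the tool's axes as they then stand; what a row does not reach is not made up. A row lasts 1/8 s, in which the tool goes at most 62.5 mm and 10.7 degrees, less where a joint would pass 70% of its speed; a pose out of reach is approached as far as the arm can. A call with a gripper value outside its range is refused whole. The fingers move at their own pace and stop on an object; "grip_force" is the grip in N (left out, the last holds). Time passes only in rows, so rows that do not move let the fingers close, or fill a call up. It gives the time, the measured TCP pose, the force and the opening at its end, in the units of the state.
- ctrl.get_obs(): the state, without advancing time (a new reading comes with each control period).
- ctrl.get_image(name): name is "scene" or "top" or "wrist"; returns a dict with "img" (420x560x3 uint8, red, green, blue), "range_z" (420x560 float32, m along the optical axis (not along the pixel's ray), 0 where there is no reading), "mtx" (3x3 intrinsics, pixels), "eye" and "attitude" of the camera in the world; the wrist camera has in their place "mount" (4x4, takes a point from camera to tool coordinates, whose origin is the TCP and whose axes are the flange's). Camera axes: x right, y down, z forward; pixel columns grow to the right and rows downward; lengths in m; the calibration is good to about 2 mm. A picture is of the moment at which its call begins: read the wrist's pose just before it.
- ctrl.finish_job(): hands the job in, once; it reports no verdict.
Trained networks look in a picture, given as the dict that the camera call returned (one of the last four; its "shot" number tells which), for a name from the list of things; names that differ only in an ending like _2 or _b are one class to them, and where a whole thing is asked for, a point or a joint stands for the part that bears it (a point fixed in the world has none). Each returns a list of dicts, best first, with "confidence" (0 to 1); they miss things now and then, are a little off and sometimes report something else, mostly with a low value. They report only what shows in the picture. A call takes as long as a camera call.
- ctrl.search_frame(picture, target): "extent" ([left, top, width, height] in pixels, round what is visible of it).
- ctrl.spot_point(picture, target): "uv" ([column, row] in pixels: a listed point, or the origin of a listed thing).
The state is a dict: "t": time; "q": joint angles; "dq": joint speeds; "effort": joint torques, N m; "tool_pos": TCP position; "tool_rot": TCP orientation; "contact_force": force on the tool from outside, world axes, zero at the start; "wrist_torque": the same for the moment, N m; "opening": finger opening in m.
Only numpy, scipy, OpenCV 4.12 (cv2) and the standard library are available. Lean on these libraries where they do the work, as an engineer would, in place of code of your own. Each camera call takes 0.05 s, during which the arm holds its last target.

## Task

Set the closed jar of hazelnuts into the empty square recess of the wooden jar block, all the way down, so that the block keeps it from turning; then unscrew its tight gold lid (anticlockwise) and stop turning once the threads let go. Lift the lid straight off and finish still holding it, level and just above the mouth of the open jar (clear of the glass, by no more than about 5 cm), with the jar left seated in the block, ready for the baker to scoop from. Keep the jar upright, and leave the cherry jar, the timer, the masking tape and the flour shaker where they are.

Things in the scene. Friction and masses are not known exactly. Their poses are not given: they have to be found in the camera images.
- lid_mid (a point): centre (on the axis, half-way up) of the hazelnut jar's gold round screw lid, 58 mm across, 19 mm high, ribbed rim, 50 g; z up. Closed, it is 61 mm above jar_mid and 6 mm below jar_mouth, and the lid's flat top is 108 mm above the jar's foot. The lid is tight enough for the jar to be picked up and carried by it.
- nut_lid: the same lid; origin 9.5 mm below lid_mid. Three lugs inside ride under three short threads. Anticlockwise from above it rises 2 mm, is loose after 40 to 60 deg and lifts straight off; past 90 deg the lugs meet the next thread. Clockwise it stops within 25 deg. It takes about 0.3 N m to start, less later; an unbraced jar turns along with it.
- jar_mid (a point): centre of the hazelnut jar's square clear glass body (round brown nuts inside): 62 x 62 mm, 74 mm high, rounded corners; foot 37 mm below this point; x and y square to its flat sides, z up. Above it a narrower round neck (42 mm) and the lid, 108 mm high in all, 0.35 to 0.5 kg with the lid.
- nut_jar: the same jar; origin at the centre of its foot, 37 mm below jar_mid, same axes.
- jar_mouth (a point): centre of the hazelnut jar's round mouth, 104 mm above its foot: glass rim 42 mm across with an orange rubber seal that springs up 2 mm once the lid is off. The lid's lower edge is clear of rim and seal when lid_mid is more than 14 mm above this point.
- recess (a point): centre of the floor of the empty recess: 66 x 66 mm (2 mm play round the jar), 29 mm deep, mouth chamfered 4 mm; floor 7 mm above the table. x and y are square to its walls; a jar fits at any quarter turn and, seated, has jar_mid 37 mm above this point. Pale wooden block, screwed down, 98 x 215 x 36 mm; its other recess is 108 mm away along +y.
- cherry_mid (a point): middle, half-way up, of the closed jar of dark red cherries with a white lid, in the block's other recess; same size as the hazelnut jar. Leave it alone.
- timer: round white kitchen timer with a red grip, 62 mm across, 40 mm high, origin at its underside, on the table beyond the block. Leave it alone.
- masking_tape: roll of pale masking tape lying flat, 96 mm across, 25 mm high, origin at its underside, on the table at the right front. Leave it alone.
- lid_pip (a point): small raised pip on the lid's top, 19.5 mm from its axis; from lid_mid it lies along the lid's x axis, which points along the jar's x axis (within 6 deg) while the lid is tight, so it shows how far the lid is turned.
- flour_shaker: white flour shaker with a mesh lid, 67 mm across, 110 mm high, origin at its underside, to the right of the nut jar. Leave it alone.

How it is judged:
By the outcome, as a careful person would: the job done as asked, in the order asked, and still so for the second after the job is handed in, while the arm keeps its last pose, push and grip.
It also fails if it takes over 45 s, if anything falls off the work surface, if the arm or the gripper's body presses on something with over 40 N, if the wrist force passes 120 N, or if a joint passes its speed limit or range.

## Working session

There is one attempt and no reset: what is moved stays moved. The work goes in short steps, Python scripts to look and compute and a tool call to move; the robot and the scene stay as the last step left them, time stands still between calls to the robot, and variables do not carry over. Pictures are saved under pics/ and viewed, and the job is handed in when it is done.

Besides the shell and the picture viewer there is one more tool, called after "Emit:" as name([rows], argument=value, ...), one row to a line, values as JSON. apply_moves: Moves the arm, as the interface text tells. Its arguments: {"type":"object","properties":{"deltas":{"type":"array"},"grip_force":{"type":"number"}},"required":["deltas"]}

```bash
ls; mkdir -p pics
cat > h.py <<'E'
import numpy as np, cv2
from scipy.spatial.transform import Rotation as R
from station import ctrl
def shot(name,fn=None):
    o=ctrl.get_obs(); p=ctrl.get_image(name)
    if name=='wrist':
        T=np.eye(4);T[:3,:3]=R.from_rotvec(o['tool_rot']).as_matrix();T[:3,3]=o['tool_pos']
        p['_T']=T@np.array(p['mount'])
    else:
        T=np.eye(4);a=np.array(p['attitude'])
        T[:3,:3]=a if a.shape==(3,3) else R.from_rotvec(a).as_matrix();T[:3,3]=p['eye'];p['_T']=T
    if fn: cv2.imwrite('pics/'+fn,p['img'][:,:,::-1])
    return p
def ray(p,uv):
    d=np.linalg.inv(p['mtx'])@np.array([uv[0],uv[1],1.]);return p['_T'][:3,:3]@d,p['_T'][:3,3]
def atz(p,uv,z):
    d,e=ray(p,uv);return e+d*(z-e[2])/d[2]
def atdepth(p,uv):
    d,e=ray(p,uv);u,v=int(round(uv[0])),int(round(uv[1]));return e+d*float(p['range_z'][v,u])
def cloud(p):
    h,w=p['range_z'].shape;u,v=np.meshgrid(np.arange(w),np.arange(h))
    D=np.stack([u,v,np.ones_like(u)],-1)@np.linalg.inv(p['mtx']).T*p['range_z'][...,None]
    return D@p['_T'][:3,:3].T+p['_T'][:3,3]
E
python3 - <<'E'
from h import *
np.set_printoptions(precision=4,suppress=True)
o=ctrl.get_obs();print(o)
for n in ['scene','top']:
    p=shot(n,n+'0.png');print(n,p['_T'],p.keys(),p['attitude'])
    for t,z in [('lid_mid',.0985),('lid_pip',.108),('jar_mid',.037),('recess',.007),('cherry_mid',.044)]:
        for r in ctrl.spot_point(p,t)[:2]:print(t,r['confidence'],r['uv'],atz(p,r['uv'],z),atdepth(p,r['uv']))
E
```

```text
pics
{'t': 0.0, 'q': array([ 1.191 ,  0.0534,  1.6143,  0.    ,  1.476 , -0.119 ]), 'dq': array([ 0.0021, -0.0005, -0.0004, -0.0002,  0.0001,  0.0016]), 'effort': array([ -0.0027, -39.3683, -37.0166,  -0.0002,   0.0073,  -0.    ]), 'tool_pos': array([0.1609, 0.6033, 0.2301]), 'tool_rot': array([-0.4084, -3.1144,  0.0031]), 'contact_force': array([ 0.9077,  0.2131, -0.5473]), 'wrist_torque': array([ 0.0072,  0.0046, -0.0349]), 'opening': 0.0856231956666205}
scene [[-0.8435 -0.3115  0.4376  0.1465]
 [-0.5371  0.4904 -0.6863  0.3521]
 [-0.0008 -0.8139 -0.5809  0.6033]
 [ 0.      0.      0.      1.    ]] dict_keys(['img', 'range_z', 'mtx', 'eye', 'attitude', 'shot', '_T']) [-0.7227  2.4826 -1.2778]
lid_mid 0.57 [310.2, 188.1] [ 0.5057 -0.3543  0.0985] [ 0.4994 -0.342   0.1073]
lid_mid 0.52 [291.6, 181.5] [ 0.5601 -0.3563  0.0985] [ 0.6285 -0.4734  0.0151]
lid_pip 0.54 [310.8, 178.4] [ 0.5193 -0.3814  0.108 ] [ 0.5194 -0.3816  0.1079]
jar_mid 0.87 [303.6, 204.4] [ 0.5264 -0.3626  0.037 ] [ 0.5084 -0.3287  0.0638]
recess 0.62 [358.4, 193.4] [ 0.442  -0.5312  0.007 ] [ 0.4442 -0.5378  0.0025]
recess 0.59 [266.0, 260.5] [ 0.5096 -0.1632  0.007 ] [ 0.5105 -0.1645  0.0055]
cherry_mid 0.98 [224.3, 269.3] [ 0.5449 -0.0636  0.044 ] [ 0.5195 -0.0371  0.0796]
top [[-0.0168 -0.9989  0.0442  0.4751]
 [-0.9999  0.0166 -0.0047 -0.2409]
 [ 0.004  -0.0443 -0.999   1.4131]
 [ 0.      0.      0.      1.    ]] dict_keys(['img', 'range_z', 'mtx', 'eye', 'attitude', 'shot', '_T']) [-2.1827  2.2195 -0.0535]
lid_mid 0.81 [328.2, 212.0] [ 0.5228 -0.3655  0.0985] [ 0.5226 -0.3649  0.1049]
lid_pip 0.66 [333.0, 209.3] [ 0.529  -0.3766  0.108 ] [ 0.529  -0.3769  0.106 ]
jar_mid 0.66 [323.3, 216.7] [ 0.5129 -0.3582  0.037 ] [ 0.5109 -0.3519  0.1108]
recess 0.81 [250.1, 219.8] [ 0.5087 -0.1649  0.007 ] [ 0.5088 -0.1648  0.0046]
cherry_mid 0.84 [209.6, 208.3] [ 0.5396 -0.0619  0.044 ] [ 0.5362 -0.0711  0.1147]
```

View pics/scene0.png

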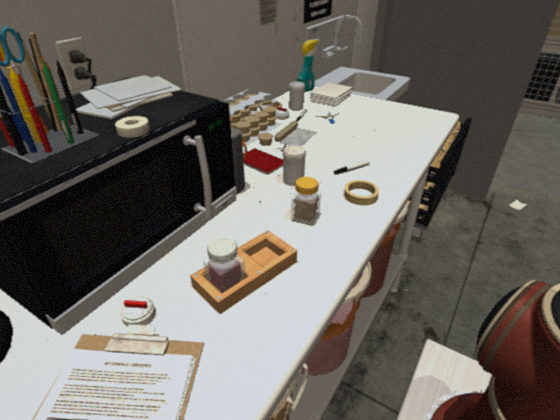

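View pics/top0.png

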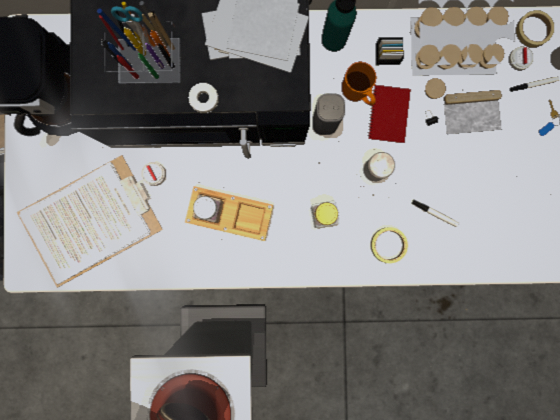

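Run:
```python
from h import *
np.set_printoptions(precision=3,suppress=True)
p=shot('top');P=cloud(p)
for y in [.7,.5,.4,.3,.2,.1,0,-.1,-.2,-.25,-.3,-.35,-.4,-.5]:
    m=(abs(P[...,1]-y)<.02)&(p['range_z']>0)
    xs=[];
    for x0 in np.arange(.3,.95,.05):
        k=m&(abs(P[...,0]-x0)<.025); xs.append(P[k][:,2].max() if k.any() else np.nan)
    print(y,np.array(xs))
m=(P[...,2]>.1)&(P[...,2]<.116)&(abs(P[...,0]-.52)<.06)&(abs(P[...,1]+.365)<.06)
q=P[m];print(len(q),q.mean(0),q.min(0),q.max(0))
for r in ctrl.spot_point(p,'lid_pip')[:2]:print(r)
# block outline
b=(P[...,2]>.026)&(P[...,2]<.046)&(abs(P[...,0]-.52)<.11)&(abs(P[...,1]+.12)<.17)
q=P[b][:,:2].astype(np.float32);print(cv2.minAreaRect(q))
p=shot('wrist','w0.png')
```

```text
0.7 [   nan -0.348 -0.338    nan    nan    nan -0.334 -0.343    nan    nan
    nan    nan    nan]
0.5 [  nan 0.006 0.006 0.006 0.007 0.007 0.007 0.008 0.006 0.008 0.006   nan
   nan]
0.4 [-0.008  0.009  0.015  0.016  0.017  0.018  0.01   0.008  0.134  0.239
  0.078    nan    nan]
0.3 [  nan 0.017 0.019 0.018 0.018 0.017 0.016 0.01  0.008 0.342 0.344 0.342
 0.343]
0.2 [  nan 0.008 0.018 0.017 0.018 0.019 0.019 0.02  0.293 0.295 0.295 0.297
 0.295]
0.1 [-0.009  0.009  0.01   0.009  0.017  0.026  0.044  0.047  0.294  0.296
  0.385  0.432  0.463]
0 [  nan 0.006 0.011 0.009 0.042 0.045 0.039 0.008 0.294 0.294 0.445 0.474
 0.485]
-0.1 [  nan 0.008 0.008 0.038 0.107 0.118 0.042 0.007 0.293 0.315 0.314 0.32
 0.318]
-0.2 [-0.01   0.009  0.009  0.045  0.043  0.045  0.009  0.008  0.293  0.296
  0.296  0.323  0.322]
-0.25 [  nan 0.008 0.01  0.008 0.007 0.008 0.008 0.009 0.293 0.296 0.321 0.324
 0.323]
-0.3 [  nan 0.009 0.009 0.009 0.008 0.006 0.008 0.008 0.293 0.297 0.294 0.32
 0.321]
-0.35 [-0.013  0.009  0.008  0.008  0.116  0.114  0.009  0.007  0.008  0.184
  0.184  0.009  0.007]
-0.4 [  nan 0.011 0.008 0.01  0.114 0.11  0.009 0.008 0.007 0.182 0.181 0.103
 0.103]
-0.5 [-0.013  0.008  0.032  0.03   0.029  0.008  0.113  0.116  0.014  0.018
  0.095  0.107  0.102]
417 [ 0.52  -0.359  0.108] [ 0.493 -0.387  0.1  ] [ 0.548 -0.332  0.115]
{'uv': [333.7, 209.6], 'confidence': 0.69}
{'uv': [375.0, 169.2], 'confidence': 0.24}
((0.5269432067871094, -0.10934147983789444), (0.2157004475593567, 0.09825040400028229), 75.72924041748047)
```

Emit:
apply_moves([
  [-0.058,-0.012,-0.004,0.1,1],
  [-0.058,-0.012,-0.004,0.1,1],
  [-0.058,-0.012,-0.004,0.1,1],
  [-0.058,-0.012,-0.004,0.1,1],
  [-0.056,-0.011,-0.004,0.1,1],
  [-0.056,-0.011,0,0.1,1],
  [-0.056,-0.011,0,0.1,1],
  [-0.056,-0.011,0,0.1,1],
])

```text
t: 1.75
tool_pos: [0.4798, 0.2679, 0.2528]
tool_rot: [1.613, 2.694, 0.006]
contact_force: [0.8, -0.5, -0.5]
opening: 0.0856
```

```bash
cat > st.py <<'E'
from h import *
np.set_printoptions(precision=4,suppress=True)
o=ctrl.get_obs();M=R.from_rotvec(o['tool_rot']).as_matrix();p=o['tool_pos']
print('t',o['t'],'pos',p,'r',np.hypot(p[0],p[1]),'th',np.arctan2(p[1],p[0]),'q',o['q'],'F',o['contact_force'],'T',o['wrist_torque'],'op',o['opening'])
print('yaw of tool y deg',np.degrees(np.arctan2(M[1,1],M[0,1])),'z',M[:,2])
E
python3 st.py
```

```text
t 1.75 pos [0.4798 0.2679 0.2528] r 0.5495083827868981 th 0.5092225724494039 q [ 0.3732 -0.1429  1.7665  0.0011  1.5138 -0.1189] F [ 0.7679 -0.4703 -0.5251] T [ 0.0503 -0.0424  0.0163] op 0.0855795903545055
yaw of tool y deg 28.190824593519714 z [ 0.0035  0.0025 -1.    ]
```

Emit:
apply_moves([
  [-0.055,-0.003,0,0.1,1],
  [-0.055,-0.003,0,0.1,1],
  [-0.055,-0.003,0,0.1,1],
  [-0.055,-0.003,0,0.1,1],
  [-0.055,-0.003,0,0.1,1],
  [-0.055,-0.003,0,0.1,1],
  [-0.055,-0.003,0,0.1,1],
  [-0.055,0.003,0,0.1,1],
])

```text
t: 2.75
tool_pos: [0.5196, -0.1756, 0.2535]
tool_rot: [2.558, 1.817, 0.014]
contact_force: [0.8, 0.0, -1.0]
opening: 0.0855
```

```bash
cat > look.py <<'E'
import sys
from h import *
np.set_printoptions(precision=4,suppress=True)
p=shot('wrist',sys.argv[1])
for a in sys.argv[2:]:
    t,z=a.split(':')
    for r in ctrl.spot_point(p,t)[:2]:print(t,r['confidence'],r['uv'],atz(p,r['uv'],float(z)),atdepth(p,r['uv']))
E
python3 st.py; python3 look.py w1.png recess:.007 cherry_mid:.044 jar_mid:.037 lid_mid:.0985 lid_pip:.108
```

```text
t 2.75 pos [ 0.5196 -0.1756  0.2535] r 0.5484343109939894 th -0.3258529706361718 q [-0.4647 -0.1483  1.7703  0.0062  1.5126 -0.1295] F [ 0.8304  0.0072 -0.9516] T [ 0.001  -0.0011 -0.0051] op 0.08553508982376569
yaw of tool y deg -19.22553679125232 z [ 0.0091  0.0023 -1.    ]
recess 0.69 [272.9, 172.2] [ 0.515 -0.162  0.007] [ 0.5151 -0.1619  0.0077]
jar_mid 0.91 [337.5, 338.7] [ 0.5225 -0.3595  0.037 ] [ 0.5246 -0.3323  0.076 ]
lid_mid 0.92 [347.1, 378.4] [ 0.5218 -0.3619  0.0985] [ 0.5223 -0.3547  0.107 ]
lid_pip 0.66 [355.1, 403.5] [ 0.5215 -0.3838  0.108 ] [ 0.5371 -0.1705  0.3318]
```

View pics/w1.png

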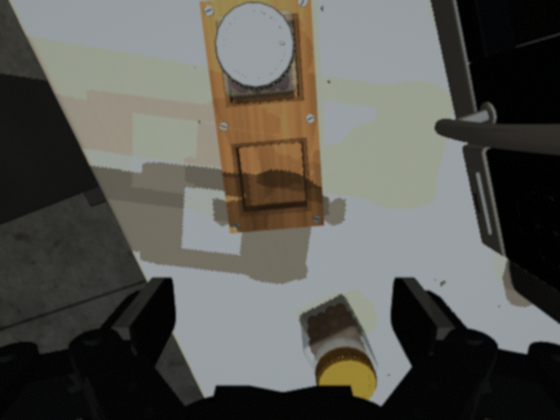

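Run:
```python
from h import *
np.set_printoptions(precision=4,suppress=True)
p=shot('wrist');P=cloud(p)
np.savez('w1.npz',P=P,img=p['img'],T=p['_T'],K=p['mtx'])
Z=P[...,2];ok=p['range_z']>0
f=ok&(Z<.022)&(np.hypot(P[...,0]-.515,P[...,1]+.162)<.05)
# component containing centre
n,l=cv2.connectedComponents(f.astype(np.uint8));k=l==l[172,273]
print('floor z',np.median(Z[k]),k.sum())
r=cv2.minAreaRect(P[k][:,:2].astype(np.float32));print('floor rect',r)
b=ok&(Z>.028)&(Z<.046)&(abs(P[...,0]-.527)<.1)&(abs(P[...,1]+.11)<.14)
n,l,s,c=cv2.connectedComponentsWithStats(b.astype(np.uint8));k=l==1+np.argmax(s[1:,4])
print('blk top z',np.median(Z[k]),cv2.minAreaRect(P[k][:,:2].astype(np.float32)), (P[k].min(0),P[k].max(0)))
# manual edges pixels
for uv in [(236,144),(305,139),(310,206),(240,212)]:print(atz(p,uv,.036))
```

```text
floor z 0.006424214792372179 4002
floor rect ((0.5135886669158936, -0.1634436845779419), (0.06503607332706451, 0.06625433266162872), 75.80687713623047)
blk top z 0.035230049230486726 ((0.527048647403717, -0.11046797037124634), (0.21558877825737, 0.0983024314045906), 75.74624633789062) (array([ 0.454 , -0.2258,  0.028 ]), array([0.5994, 0.0051, 0.0384]))
[ 0.4927 -0.1179  0.036 ]
[ 0.5574 -0.1351  0.036 ]
[ 0.5416 -0.2001  0.036 ]
[ 0.4723 -0.1828  0.036 ]
```

Emit:
apply_moves([
  [-0.05,0.009,0,0.05,1],
  [-0.05,0.009,0,0.05,1],
  [-0.035,0.01,0,0.05,1],
  [0,0,0,0,1],
  [0,0,0,0,1],
  [0,0,0,0,1],
  [0,0,0,0,1],
  [0,0,0,0,1],
])

```text
t: 4.1
tool_pos: [0.5014, -0.3012, 0.2531]
tool_rot: [2.671, 1.65, 0.017]
contact_force: [-0.0, 0.0, 0.4]
opening: 0.0856
```

```bash
python3 st.py; python3 look.py w2.png jar_mid:.037 lid_mid:.0985 lid_pip:.108
```

```text
t 4.1 pos [ 0.5014 -0.3012  0.2531] r 0.5848856432245291 th -0.5410090748298265 q [-0.6729 -0.0587  1.6878  0.0097  1.507  -0.2093] F [-0.0384  0.0391  0.43  ] T [ 0.0202  0.0059 -0.0114] op 0.08557917590103886
yaw of tool y deg -26.595637369056696 z [ 0.0103  0.0042 -0.9999]
jar_mid 0.55 [459.3, 276.7] [ 0.6289 -0.4725  0.037 ] [ 0.6288 -0.4722  0.0373]
lid_mid 0.66 [332.6, 251.9] [ 0.5213 -0.3604  0.0985] [ 0.5216 -0.3566  0.1078]
lid_pip 0.62 [345.5, 276.2] [ 0.5223 -0.3817  0.108 ] [ 0.5223 -0.3821  0.1072]
```

View pics/w2.png

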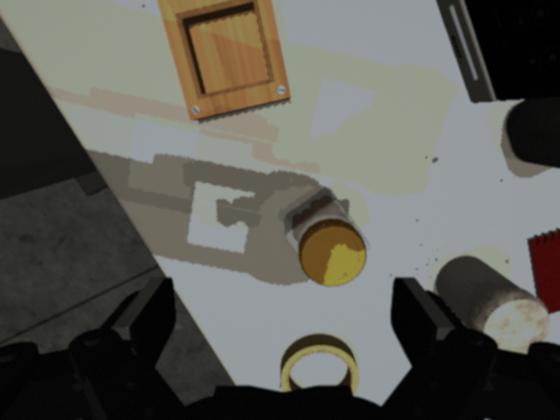

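Run:
```python
from h import *
np.set_printoptions(precision=4,suppress=True)
p=shot('wrist');P=cloud(p);Z=P[...,2];ok=p['range_z']>0
k=ok&(Z>.1045)&(Z<.112)&(np.hypot(P[...,0]-.5215,P[...,1]+.36)<.045)
q=P[k];print(len(q),np.median(q[:,2]),cv2.minEnclosingCircle(q[:,:2].astype(np.float32)),q.mean(0))
k2=ok&(Z>.02)&(Z<.085)&(np.hypot(P[...,0]-.5215,P[...,1]+.36)<.06)
q=P[k2];print('body',len(q),q.min(0),q.max(0))
k3=ok&(Z>.015)&(np.hypot(P[...,0]-.5215,P[...,1]+.36)<.06)
print(cv2.minAreaRect(P[k3][:,:2].astype(np.float32)))
k4=ok&(Z>.066)&(Z<.08)&(np.hypot(P[...,0]-.5215,P[...,1]+.36)<.06)
print(k4.sum(),cv2.minAreaRect(P[k4][:,:2].astype(np.float32)))
im=p['img'][165:300,265:400,::-1]
a=cv2.resize(im,None,fx=5,fy=5,interpolation=cv2.INTER_CUBIC)[:600]
lab=cv2.convertScaleAbs(a,alpha=1.3,beta=20)
# overlay predicted squares at yaw candidates
cv2.imwrite('pics/c2.png',lab)
h=np.zeros(Z.shape,np.uint8);h[k3]=np.clip(Z[k3]*2000,0,255)
cv2.imwrite('pics/d2.png',cv2.resize(h[165:300,265:400],None,fx=4,fy=4,interpolation=0))
```

```text
3258 0.10730905356291703 ((0.5205321907997131, -0.35995182394981384), 0.02897913008928299) [ 0.5205 -0.3588  0.1073]
body 1766 [ 0.4859 -0.3843  0.0201] [ 0.5543 -0.3253  0.0792]
((0.523855447769165, -0.34424394369125366), (0.08813264220952988, 0.07613947987556458), 77.05950927734375)
1103 ((0.5198437571525574, -0.35889938473701477), (0.06213713437318802, 0.06022825464606285), 9.434353828430176)
```

View pics/c2.png

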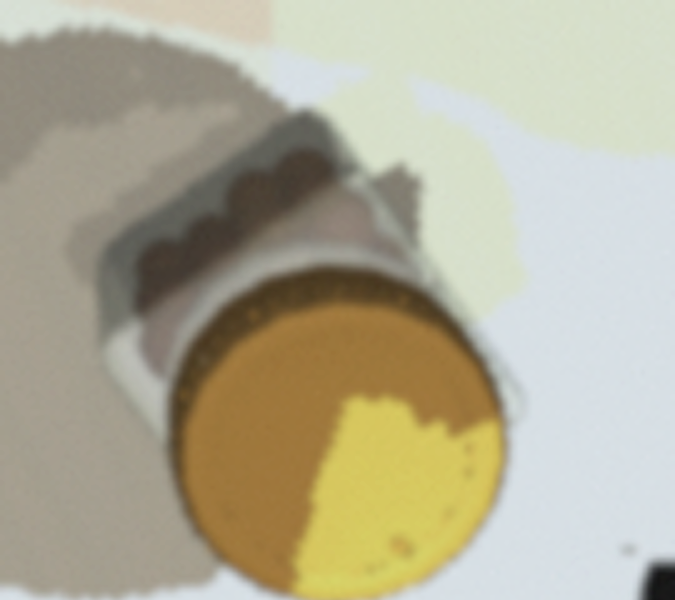

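View pics/d2.png

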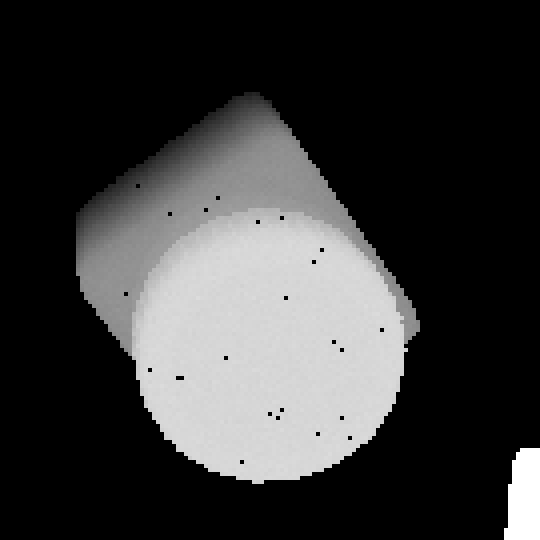

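```bash
cat > to.py <<'E'
import sys
from h import *
np.set_printoptions(precision=4,suppress=True)
o=ctrl.get_obs();M=R.from_rotvec(o['tool_rot']).as_matrix()
print('d tool',M.T@(np.array([float(a) for a in sys.argv[1:4]])-o['tool_pos']),'pos',o['tool_pos'],'z',M[:,2],'yaw',np.degrees(np.arctan2(M[1,1],M[0,1])),'F',o['contact_force'],'T',o['wrist_torque'],'t',o['t'],'op',o['opening'],'q6',o['q'][5])
E
python3 - <<'E'
from h import *
p=shot('wrist');P=cloud(p);Z=P[...,2];ok=p['range_z']>0
k=ok&(Z>.02)&(Z<.06)&(np.hypot(P[...,0]-.5215,P[...,1]+.36)<.06)
q=P[k];c=q.mean(0);u,s,v=np.linalg.svd(q-c);print(len(q),c,v[2],np.degrees(np.arctan2(v[2][1],v[2][0])),s/len(q)**.5)
E
python3 to.py .5205 -.36 .13
```

```text
560 [ 0.5166746  -0.32958     0.04084959] [-0.15067857  0.98857851  0.00291434] 98.66628968786743 [0.01717116 0.01152973 0.00076366]
d tool [-0.0442  0.0425  0.123 ] pos [ 0.5011 -0.3019  0.253 ] z [ 0.0102  0.0042 -0.9999] yaw -26.665201030302544 F [-0.0873  0.1206 -0.2137] T [ 0.     -0.0357  0.0078] t 4.4 op 0.0853716196328573 q6 -0.20930110482374736
```

Emit:
apply_moves([
  [-0.022,0.021,0.03,0,1],
  [-0.022,0.021,0.03,0,1],
  [0,0,0.03,0,1],
  [0,0,0.03,0,1],
  [0,0,0,0,1],
  [0,0,0,0,1],
  [0,0,0,0,1],
  [0,0,0,0,1],
])

```text
t: 5.4
tool_pos: [0.5233, -0.3643, 0.1362]
tool_rot: [2.665, 1.643, 0.022]
contact_force: [-0.0, 0.1, 0.1]
opening: 0.0857
```

```bash
python3 to.py .5205 -.36 .075; python3 look.py w3.png lid_mid:.0985
```

```text
d tool [ 0.0022 -0.0055  0.0611] pos [ 0.5233 -0.3643  0.1362] z [ 0.0179 -0.0022 -0.9998] yaw -26.703162420555348 F [-0.0056  0.058   0.1168] T [ 0.0174 -0.0442 -0.0042] t 5.4 op 0.08569815348532392 q6 -0.26605418377465095
lid_mid 0.98 [275.3, 248.0] [ 0.5215 -0.3603  0.0985] [ 0.5231 -0.3573  0.1078]
```

View pics/w3.png

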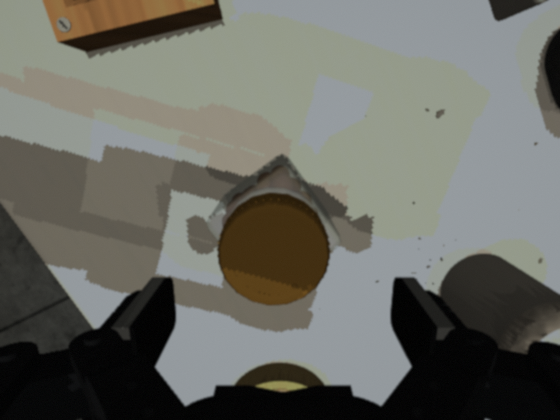

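Emit:
apply_moves([
  [0.001,-0.0025,0.01,0,1],
  [0.001,-0.0025,0.012,0,1],
  [0,0,0.012,0,1],
  [0,0,0.01,0,1],
  [0,0,0.006,0,1],
  [0,0,0.003,0,1],
  [0,0,0,0,1],
  [0,0,0,0,1],
], grip_force=60)

```text
t: 6.5
tool_pos: [0.52, -0.3596, 0.0783]
tool_rot: [2.666, 1.644, 0.021]
contact_force: [-0.1, -0.3, 0.3]
opening: 0.0854
```

```bash
python3 to.py .521 -.36 .075; python3 look.py w4.png lid_mid:.0985
```

```text
d tool [0.0001 0.0011 0.0033] pos [ 0.52   -0.3596  0.0783] z [ 0.0166 -0.001  -0.9999] yaw -26.697517993278616 F [-0.0893 -0.2669  0.2985] T [-0.0105 -0.0219 -0.0548] t 6.5 op 0.08539912454774963 q6 -0.26512211343475617
lid_mid 0.84 [286.7, 311.8] [ 0.5204 -0.3612  0.0985] [ 0.5226 -0.3564  0.1076]
lid_mid 0.28 [283.9, 230.0] [ 0.5339 -0.332   0.0985] [ 0.5328 -0.3344  0.0901]
```

View pics/w4.png

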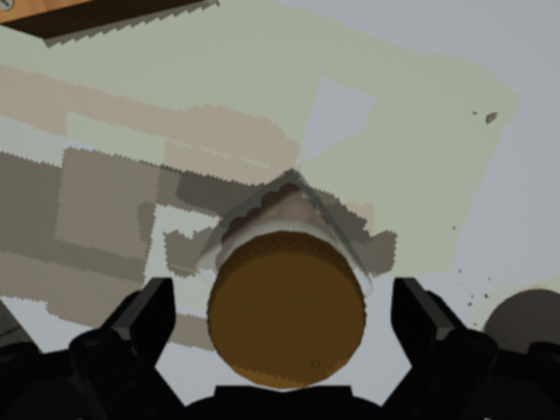

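Emit:
apply_moves([
  [0,0,0.003,0,1],
  [0,0,0,0,-1],
  [0,0,0,0,-1],
  [0,0,0,0,-1],
  [0,0,0,0,-1],
  [0,0,0,0,-1],
  [0,0,0,0,-1],
  [0,0,0,0,-1],
], grip_force=70)

```text
t: 7.6
tool_pos: [0.5208, -0.3602, 0.0765]
tool_rot: [2.664, 1.642, 0.023]
contact_force: [0.8, 0.1, -0.2]
opening: 0.0563
```

```bash
python3 to.py .521 -.36 .075
```

```text
d tool [0.0003 0.0001 0.0015] pos [ 0.5208 -0.3602  0.0765] z [ 0.0186 -0.0027 -0.9998] yaw -26.69900257574272 F [ 0.7685  0.0645 -0.2215] T [ 0.0249  0.0744 -0.0177] t 7.6 op 0.05626290960920727 q6 -0.26510683203618846
```

Emit:
apply_moves([
  [0,0,-0.005,0,-1],
  [0,0,-0.01,0,-1],
  [0,0,-0.012,0,-1],
  [0,0,-0.012,0,-1],
  [0,0,-0.012,0,-1],
  [0,0,-0.008,0,-1],
  [0,0,-0.003,0,-1],
  [0,0,0,0,-1],
])

```text
t: 8.6
tool_pos: [0.5183, -0.3589, 0.1409]
tool_rot: [2.667, 1.644, 0.021]
contact_force: [0.2, 0.2, -3.2]
opening: 0.0564
```

```bash
python3 to.py .5136 -.163 .14
python3 - <<'E'
from h import *
shot('scene','s5.png');shot('wrist','w5.png')
E
```

```text
d tool [ 0.173  -0.0922  0.0008] pos [ 0.5183 -0.3589  0.1409] z [ 0.0156 -0.0002 -0.9999] yaw -26.6966094773131 F [ 0.2431  0.2013 -3.21  ] T [-0.0089  0.0028  0.0242] t 8.6 op 0.05642354537256693 q6 -0.26497696298021994
```

View pics/s5.png

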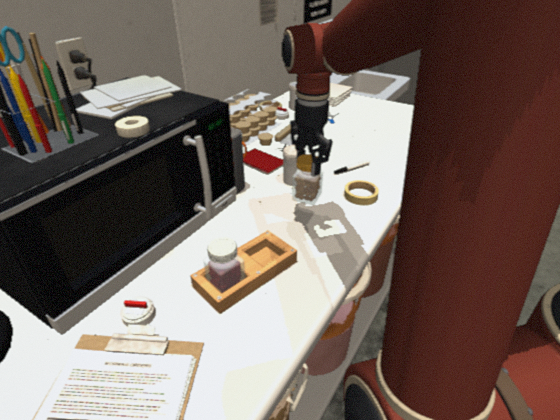

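View pics/w5.png

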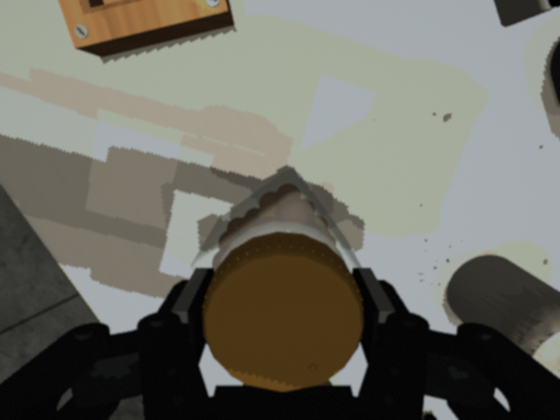

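Emit:
apply_moves([
  [0.0247,-0.0131,0,0.058,-1],
  [0.024,-0.0144,0,0.058,-1],
  [0.0232,-0.0157,0,0.058,-1],
  [0.0224,-0.0168,0,0.058,-1],
  [0.0214,-0.018,0,0.058,-1],
  [0.0205,-0.0191,0,0.058,-1],
  [0.017,-0.018,0,0.05,-1],
  [0,0,0,0,-1],
])

```text
t: 9.7
tool_pos: [0.5149, -0.1592, 0.1353]
tool_rot: [-2.953, -1.065, -0.014]
contact_force: [-0.1, 0.1, -4.2]
opening: 0.0564
```

Emit:
apply_moves([
  [0,0,0,0,-1],
  [0,0,0,0,-1],
  [0,0,0,0,-1],
  [0,0,0,0,-1],
  [0,0,0,0,-1],
  [0,0,0,0,-1],
  [0,0,0,0,-1],
  [0,0,0,0,-1],
])

```text
t: 10.7
tool_pos: [0.5148, -0.1615, 0.1349]
tool_rot: [-2.955, -1.063, -0.013]
contact_force: [-0.1, 0.1, -3.6]
opening: 0.056
```

```bash
python3 to.py .5136 -.163 .14
python3 - <<'E'
from h import *
np.set_printoptions(precision=4,suppress=True)
p=shot('wrist','w6.png');P=cloud(p);Z=P[...,2];ok=p['range_z']>0
np.savez('w6.npz',P=P,img=p['img'],T=p['_T'],K=p['mtx'])
o=ctrl.get_obs();c=o['tool_pos'];d=np.hypot(P[...,0]-c[0],P[...,1]-c[1])
k=ok&(d<.06)&(Z>.132)&(Z<.146);print(k.sum(),np.median(Z[k]),cv2.minAreaRect(P[k][:,:2].astype(np.float32)))
k=ok&(d<.06)&(Z>.085)&(Z<.13);q=P[k];
print(k.sum(),q.mean(0));u,s,v=np.linalg.svd(q-q.mean(0),full_matrices=False);print(v[2],np.degrees(np.arctan2(v[2][1],v[2][0])),s/len(q)**.5)
h=np.zeros(Z.shape,np.uint8);h[ok]=np.clip(Z[ok]*1500,0,255);cv2.imwrite('pics/d6.png',h)
E
```

```text
d tool [-0.0018  0.0004 -0.0051] pos [ 0.5148 -0.1615  0.1349] z [ 0.0074  0.0043 -1.    ] yaw -50.43499399559843 F [-0.055   0.0763 -3.5776] T [-0.0082  0.0167  0.092 ] t 10.7 op 0.05603423872580473 q6 0.43260344451415766
1684 0.13456968318356868 ((0.5304620862007141, -0.14776024222373962), (0.030535858124494553, 0.07977953553199768), 41.246421813964844)
3302 [ 0.5309 -0.1421  0.1156]
[0.7085 0.7022 0.0698] 44.7435940416743 [0.0206 0.0135 0.01  ]
```

View pics/w6.png

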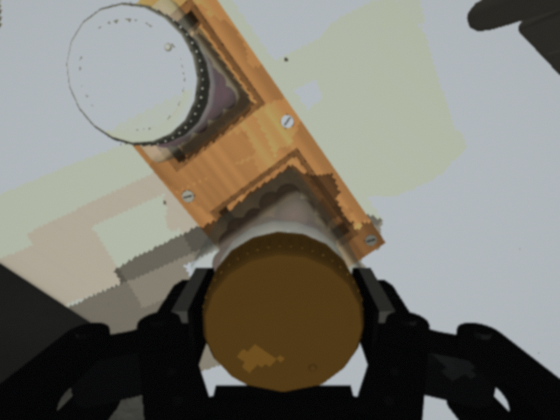

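View pics/d6.png

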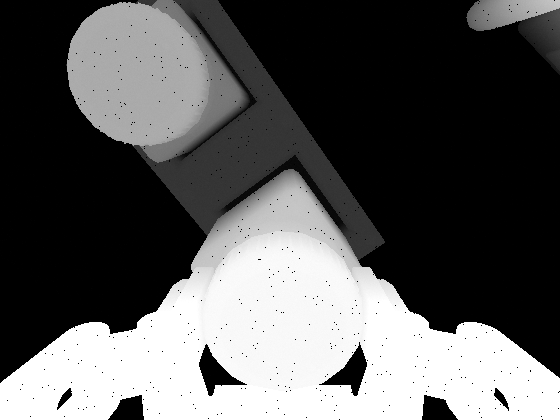

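Run:
```python
import numpy as np
from scipy.optimize import least_squares
a=np.load('w6.npz');P=a['P'];Z=P[...,2]
yy,xx=np.mgrid[:420,:560]
k=(Z>.068)&(Z<.118)&(xx>190)&(xx<365)&(yy>160)&(yy<275)
q=P[k];print(len(q),q.min(0),q.max(0))
c0=np.array([.5145,-.162]);
def f(p):
    t=p[2];R=np.array([[np.cos(t),np.sin(t)],[-np.sin(t),np.cos(t)]])
    l=(q[:,:2]-p[:2])@R.T
    return np.minimum(abs(l[:,0]-.031),abs(l[:,1]-.031))
r=least_squares(f,[*c0,-.255],loss='soft_l1',f_scale=.001);print(r.x,np.degrees(r.x[2]),np.median(f(r.x)))
```

```text
2043 [ 0.49694597 -0.19302915  0.0680483 ] [ 0.54989917 -0.12470183  0.11798875]
[ 0.513432   -0.16116822 -0.25239988] -14.46144791802399 0.00013874653680903334
```

Emit:
apply_moves([
  [-0.0014,0.0014,0.004,0,-1],
  [0,0,0.006,0,-1],
  [0,0,0.006,0,-1],
  [0,0,0.006,0,-1],
  [0,0,0.003,0,-1],
  [0,0,0,0,-1],
  [0,0,0,0,-1],
  [0,0,0,0,-1],
])

```text
t: 11.75
tool_pos: [0.5145, -0.1633, 0.1077]
tool_rot: [-2.954, -1.063, -0.012]
contact_force: [0.1, 0.4, -4.1]
opening: 0.0567
```

```bash
python3 to.py .5148 -.1634 .0835
python3 - <<'E'
from h import *
from scipy.optimize import least_squares
p=shot('wrist','w7.png');P=cloud(p);Z=P[...,2];z0=ctrl.get_obs()['tool_pos'][2]
yy,xx=np.mgrid[:420,:560]
k=(Z>z0-.067)&(Z<z0-.017)&(Z>.042)&(xx>190)&(xx<365)&(yy>160)&(yy<275)
q=P[k]
def f(p):
    t=p[2];R=np.array([[np.cos(t),np.sin(t)],[-np.sin(t),np.cos(t)]])
    l=(q[:,:2]-p[:2])@R.T
    return np.minimum(abs(l[:,0]-.031),abs(l[:,1]-.031))
r=least_squares(f,[.5136,-.163,-.25],loss='soft_l1',f_scale=.001);print(len(q),r.x,np.degrees(r.x[2]))
E
```

```text
d tool [-0.      0.0002  0.0242] pos [ 0.5145 -0.1633  0.1077] z [ 0.0066  0.0046 -1.    ] yaw -50.42362243388521 F [ 0.1383  0.3789 -4.0997] T [-0.0408  0.0064 -0.0012] t 11.75 op 0.056678341162340246 q6 0.42883652624159063
2002 [ 0.51317242 -0.16297464 -0.25198289] -14.437556055495023
```

View pics/w7.png

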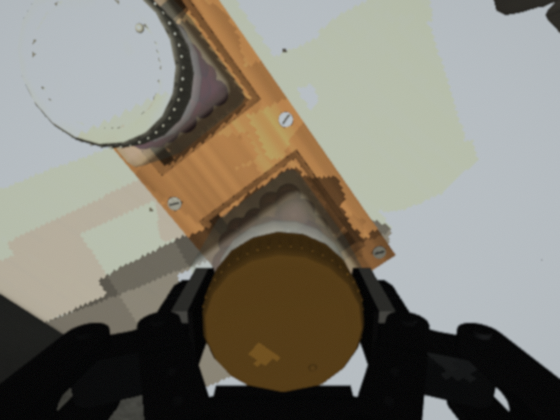

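Emit:
apply_moves([
  [0,0,0.003,0,-1],
  [0,0,0.004,0,-1],
  [0,0,0.004,0,-1],
  [0,0,0.004,0,-1],
  [0,0,0.002,0,-1],
  [0,0,0,0,-1],
  [0,0,0,0,-1],
  [0,0,0,0,-1],
])

```text
t: 12.8
tool_pos: [0.5148, -0.1633, 0.0896]
tool_rot: [-2.954, -1.063, -0.013]
contact_force: [-0.1, -0.1, -3.8]
opening: 0.0566
```

```bash
python3 to.py .5148 -.1634 .0835
```

```text
d tool [-0.0001  0.0001  0.0061] pos [ 0.5148 -0.1633  0.0896] z [ 0.0069  0.0045 -1.    ] yaw -50.426817349258144 F [-0.1131 -0.1444 -3.8214] T [ 0.015  -0.0014  0.013 ] t 12.8 op 0.056594757068256916 q6 0.4288144635924018
```

No contact so far, already about 23 mm deep. Lowering the rest.

Emit:
apply_moves([
  [0,0,0.002,0,-1],
  [0,0,0.002,0,-1],
  [0,0,0.001,0,-1],
  [0,0,0.001,0,-1],
  [0,0,0.001,0,-1],
  [0,0,0,0,-1],
  [0,0,0,0,-1],
  [0,0,0,0,-1],
])

```text
t: 13.8
tool_pos: [0.5156, -0.1634, 0.0837]
tool_rot: [-2.955, -1.063, -0.015]
contact_force: [-0.4, 1.1, -0.6]
opening: 0.0566
```

```bash
python3 to.py .5148 -.1634 .0835
```

```text
d tool [-0.0006 -0.0005  0.0002] pos [ 0.5156 -0.1634  0.0837] z [ 0.0085  0.0041 -1.    ] yaw -50.42318877538275 F [-0.4451  1.0835 -0.6396] T [0.1234 0.1817 0.0217] t 13.8 op 0.05656991871207683 q6 0.42881839970733904
```

Emit:
apply_moves([
  [0,0,0.001,0,-1],
  [0,0,0,0,0.6],
  [0,0,0,0,0.6],
  [0,0,0,0,0.6],
  [0,0,0,0,-1],
  [0,0,0,0,-1],
  [0,0,0,0,-1],
  [0,0,0,0,-1],
], grip_force=80)

```text
t: 14.8
tool_pos: [0.517, -0.1637, 0.085]
tool_rot: [2.956, 1.063, 0.019]
contact_force: [-0.8, 0.6, 0.8]
opening: 0.0561
```

```bash
python3 to.py .5148 -.1634 .0835
python3 - <<'E'
from h import *
from scipy.optimize import least_squares
p=shot('wrist','w8.png');P=cloud(p);Z=P[...,2];z0=ctrl.get_obs()['tool_pos'][2]
yy,xx=np.mgrid[:420,:560]
k=(Z>.042)&(Z<.07)&(xx>190)&(xx<365)&(yy>160)&(yy<275)
q=P[k]
def f(p):
    t=p[2];R=np.array([[np.cos(t),np.sin(t)],[-np.sin(t),np.cos(t)]])
    l=(q[:,:2]-p[:2])@R.T
    return np.minimum(abs(l[:,0]-.031),abs(l[:,1]-.031))
r=least_squares(f,[.5136,-.163,-.25],loss='soft_l1',f_scale=.001);print(len(q),r.x,np.degrees(r.x[2]))
k=(xx>230)&(xx<340)&(yy>270)&(yy<370)&(Z>.09);print('lid top z',np.median(Z[k]))
A=np.c_[P[k][:,:2],np.ones(k.sum())];print('plane',np.linalg.lstsq(A,Z[k],rcond=None)[0])
for t in ['lid_pip','lid_mid']:
  for r in ctrl.spot_point(p,t)[:2]:print(t,r,atz(p,r['uv'],.115))
E
```

```text
d tool [-0.0015 -0.0016  0.0015] pos [ 0.517  -0.1637  0.085 ] z [ 0.0113  0.0037 -0.9999] yaw -50.42332757849421 F [-0.7711  0.6484  0.8298] T [0.0776 0.1018 0.034 ] t 14.8 op 0.05609141224832961 q6 0.42881438307140707
1266 [ 0.51545476 -0.16304402 -0.2550518 ] -14.613391738836578
lid top z 0.11474175360641774
plane [0.12792853 0.12851209 0.06989143]
lid_pip {'uv': [311.7, 365.8], 'confidence': 0.83} [ 0.50983444 -0.18271011  0.115     ]
lid_mid {'uv': [285.2, 308.0], 'confidence': 0.66} [ 0.52162834 -0.16048019  0.115     ]
```

View pics/w8.png

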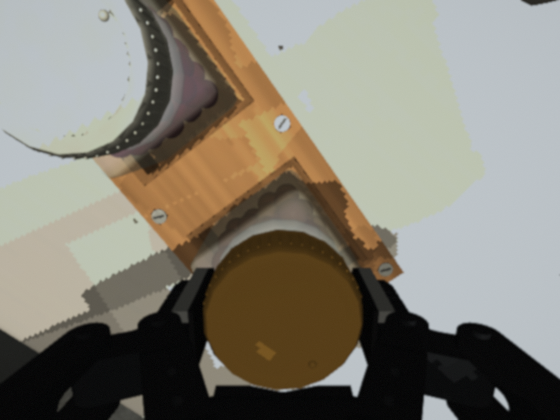

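Run:
```python
from h import *
p=shot('wrist');P=cloud(p);Z=P[...,2]
yy,xx=np.mgrid[:420,:560]
k=(xx>230)&(xx<340)&(yy>270)&(yy<370)&(abs(Z-.115)<.01)
A=np.c_[P[k][:,:2]-[.5155,-.163],np.ones(k.sum())];print(k.sum(),'plane',np.linalg.lstsq(A,Z[k],rcond=None)[0])
```

```text
10750 plane [-0.01271983  0.0102911   0.11481242]
```

Emit:
apply_moves([
  [0,0,0,-0.1,-1],
  [0,0,-0.0002,-0.1,-1],
  [0,0,-0.0002,-0.1,-1],
  [0,0,-0.0002,-0.1,-1],
  [0,0,-0.0002,-0.1,-1],
  [0,0,-0.0002,-0.1,-1],
  [0,0,-0.0002,-0.1,-1],
  [0,0,0,0,-1],
], grip_force=90)

```text
t: 16.0
tool_pos: [0.5165, -0.1631, 0.0859]
tool_rot: [2.398, 2.028, 0.02]
contact_force: [-1.2, 1.8, 1.5]
opening: 0.0559
```

```bash
python3 to.py .5155 -.1634 .085; python3 look.py w9.png lid_pip:.116 lid_mid:.1065
```

```text
d tool [-0.0004 -0.001   0.0009] pos [ 0.5165 -0.1631  0.0859] z [ 0.0105  0.0078 -0.9999] yaw -9.576424040648448 F [-1.243   1.8112  1.457 ] T [0.3165 0.1165 0.049 ] t 16.0 op 0.055915097346091236 q6 -0.28647495120397676
lid_pip 0.9 [312.4, 370.2] [ 0.5238 -0.184   0.116 ] [ 0.5237 -0.1847  0.1151]
lid_mid 0.74 [281.0, 311.1] [ 0.5157 -0.1638  0.1065] [ 0.5165 -0.1587  0.1157]
```

View pics/w9.png

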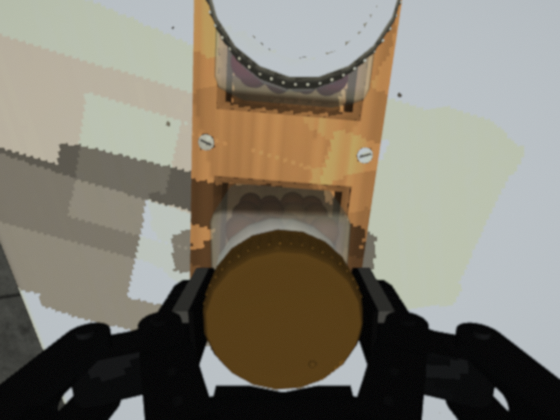

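Emit:
apply_moves([
  [0,0,-0.0003,-0.1,-1],
  [0,0,-0.0003,-0.1,-1],
  [0,0,-0.0003,-0.1,-1],
  [0,0,-0.0003,-0.09,-1],
  [0,0,0,0,-1],
  [0,0,0,0,-1],
  [0,0,0,0,-1],
  [0,0,0,0,-1],
])

```text
t: 17.15
tool_pos: [0.5158, -0.1633, 0.0867]
tool_rot: [1.957, 2.455, 0.018]
contact_force: [-1.7, 0.5, 1.3]
opening: 0.0562
```

```bash
python3 to.py .5155 -.1634 .085; python3 look.py w10.png lid_pip:.116 lid_mid:.1065
```

```text
d tool [-0.0001 -0.0003  0.0017] pos [ 0.5158 -0.1633  0.0867] z [ 0.0085  0.0077 -0.9999] yaw 12.87751663960758 F [-1.6628  0.4753  1.2994] T [ 0.2082  0.1885 -0.0095] t 17.15 op 0.05622902829440449 q6 -0.6783647976949191
lid_pip 0.95 [309.2, 367.4] [ 0.5294 -0.1795  0.116 ] [ 0.5293 -0.1794  0.1162]
lid_mid 0.84 [285.0, 308.7] [ 0.5167 -0.1634  0.1065] [ 0.5154 -0.1582  0.1158]
```

Emit:
apply_moves([
  [0,0,-0.001,0,-1],
  [0,0,-0.001,0,-1],
  [0,0,-0.001,0,-1],
  [0,0,-0.001,0,-1],
  [0,0,-0.001,0,-1],
  [0,0,-0.001,0,-1],
  [0,0,0,0,-1],
  [0,0,0,0,-1],
])

```text
t: 18.3
tool_pos: [0.516, -0.1639, 0.0928]
tool_rot: [1.956, 2.454, 0.017]
contact_force: [-0.6, -0.9, -0.6]
opening: 0.0562
```

```bash
python3 to.py .5155 -.1634 .085; python3 look.py w11.png lid_pip:.116 jar_mid:.044
python3 - <<'E'
from h import *
p=shot('scene','s11.png');cv2.imwrite('pics/s11c.png',cv2.resize(p['img'][160:320,170:330,::-1],None,fx=3.5,fy=3.5))
E
```

```text
d tool [ 0.0006 -0.0004  0.0078] pos [ 0.516  -0.1639  0.0928] z [ 0.0095  0.0062 -0.9999] yaw 12.874797209067646 F [-0.6467 -0.9382 -0.6099] T [ 0.0003  0.0149 -0.0349] t 18.3 op 0.05615828456653706 q6 -0.6784014227441522
lid_pip 0.93 [311.3, 367.5] [ 0.5319 -0.1845  0.116 ] [ 0.5301 -0.1795  0.1228]
```

View pics/w11.png

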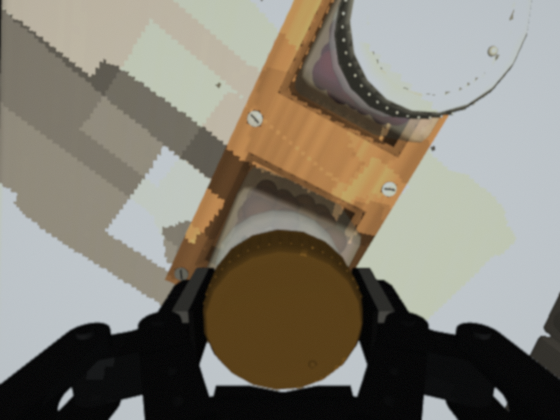

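View pics/s11c.png

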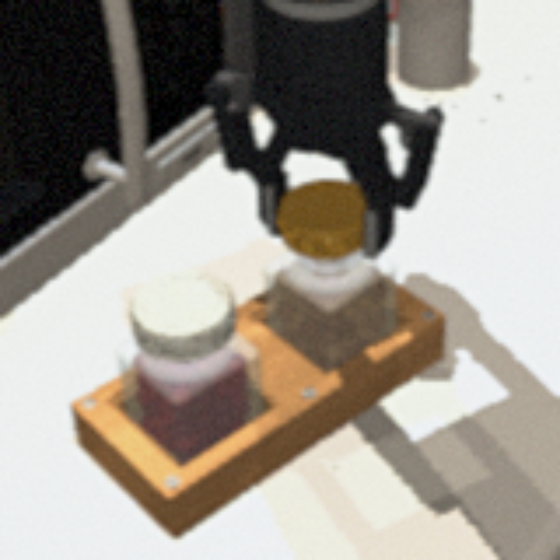

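Emit:
apply_moves([
  [0,0,-0.003,0,-1],
  [0,0,-0.004,0,-1],
  [0,0,-0.005,0,-1],
  [0,0,-0.006,0,-1],
  [0,0,-0.006,0,-1],
  [0,0,-0.005,0,-1],
  [0,0,-0.003,0,-1],
  [0,0,0,0,-1],
])

```text
t: 19.5
tool_pos: [0.516, -0.1643, 0.1278]
tool_rot: [1.955, 2.453, 0.018]
contact_force: [1.2, -0.5, -0.3]
opening: 0.0559
```

Emit:
apply_moves([
  [0,0,0,0,-1],
  [0,0,0,0,-1],
  [0,0,0,0,-1],
  [0,0,0,0,-1],
  [0,0,0,0,-1],
  [0,0,0,0,-1],
  [0,0,0,0,-1],
  [0,0,0,0,-1],
])

```text
t: 20.5
tool_pos: [0.5155, -0.164, 0.1268]
tool_rot: [1.956, 2.454, 0.017]
contact_force: [-0.9, -0.2, -0.2]
opening: 0.0562
```

```bash
python3 to.py .5155 -.1634 .1267
python3 - <<'E'
from h import *
np.set_printoptions(precision=4,suppress=True)
p=shot('scene','s12.png');cv2.imwrite('pics/s12c.png',cv2.resize(p['img'][160:320,170:330,::-1],None,fx=3.5,fy=3.5))
for t,z in [('lid_mid',.147),('jar_mouth',.111),('jar_mid',.044),('cherry_mid',.044)]:
  for r in ctrl.spot_point(p,t)[:1]:print(t,r,atz(p,r['uv'],z))
p=shot('wrist','w12.png');P=cloud(p);Z=P[...,2];yy,xx=np.mgrid[:420,:560]
for t,z in [('lid_mid',.147),('jar_mouth',.111),('jar_mid',.044)]:
  for r in ctrl.spot_point(p,t)[:1]:print(t,r,atz(p,r['uv'],z))
k=(xx>235)&(xx<335)&(yy>270)&(yy<370)&(abs(Z-.156)<.01)
A=np.c_[P[k][:,:2]-[.5155,-.163],np.ones(k.sum())];print(k.sum(),'lid plane',np.linalg.lstsq(A,Z[k],rcond=None)[0])
E
```

```text
d tool [0.0006 0.0002 0.0001] pos [ 0.5155 -0.164   0.1268] z [ 0.0091  0.0065 -0.9999] yaw 12.877415984096857 F [-0.8673 -0.2244 -0.1763] T [-0.0263 -0.0114 -0.0019] t 20.5 op 0.05620394062238203 q6 -0.6783353852102311
jar_mouth {'uv': [264.5, 221.4], 'confidence': 0.81} [ 0.5157 -0.1703  0.111 ]
jar_mid {'uv': [262.5, 247.4], 'confidence': 0.87} [ 0.5169 -0.1616  0.044 ]
cherry_mid {'uv': [222.8, 271.0], 'confidence': 0.67} [ 0.5444 -0.0581  0.044 ]
lid_mid {'uv': [281.8, 309.8], 'confidence': 0.61} [ 0.5153 -0.1645  0.147 ]
9745 lid plane [-0.0079 -0.0101  0.1564]
```

View pics/s12c.png

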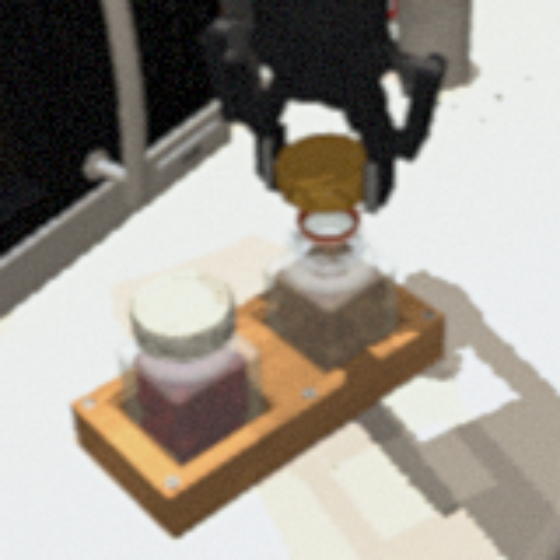

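View pics/w12.png

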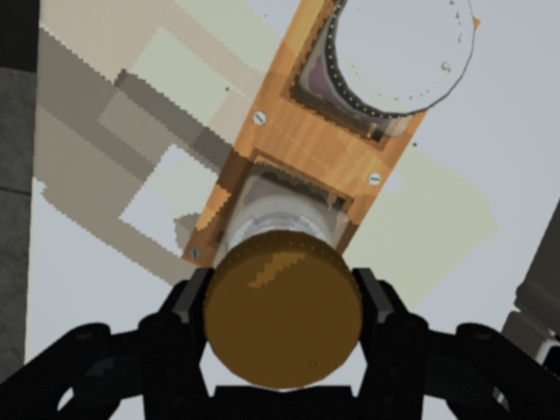

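```bash
python3 -c "
from station import ctrl
print(ctrl.finish_job())"
```

```text
the job is handed in; nothing more can be done
None
```

I set the hazelnut jar into the empty recess, unscrewed its lid and handed the job in at about 20.5 s. The gripper still holds the lid above the open jar.

**Seating:** I carried the jar by its lid and lowered it into the recess. The lid top then measured 114.7 mm (115 mm expected when seated). The jar's yaw was within about half a degree of the recess's. I opened the grip once and regripped so the jar could settle.

**Unscrewing:** The wrist turned 63° anticlockwise, and by then the torque had fallen to about zero. A 6 mm test lift showed only about the lid's own weight, with the jar staying down.

**Final state:**
- The lid is about 26 mm above the mouth, level to within about 0.7° and within a millimetre or two of the jar's axis.
- The last pictures show the open mouth with its orange seal and the jar in the block. The cherry jar stands in its recess, and I touched nothing else.

**Checks that disagreed:**
- The pip on the lid put the turn at about 59° instead of 63°, which is within its measuring noise.
- One fit of the lid's plane came out badly tilted because of stray depth readings; with those removed it was level to within about 1°.
- In the last picture the network placed the mouth about 7 mm off in y, but the jar body and the pictures do not bear that out.

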